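# Scan the wash-station tag on the rooftop slab and stow the scanner

## Robot

A 6-joint arm with a two-finger parallel gripper is mounted at the origin on the work surface. World frame = base frame: x ahead of the robot, y to its left, z up, the work surface at z = 0. Lengths are in mm, angles in rad, forces in N, time in s.
With the tool pointing down it reaches from about 400 to 925 mm from the base axis. Payload 3.4 kg.
Tool frame: the origin (TCP) lies at the very end of the fingers, on their centre line; the grasp point (between the pads) lies 19 mm behind it; z points along the fingers, y is the direction in which the jaws open and shut (so a half turn about z gives the same grasp; the last joint's range is limited). The gripper opens to 85 mm and grips with 20 to 120 N. Pads are 22 mm wide; open, the fingers measure 114 mm over their backs; the gripper's body (76 mm by 85 mm) begins 54 mm behind the grasp point. The pads swing forward as they close: fully open they stand 13 mm farther back than shut.
Start: joints at [-1.401, 0.307, 1.506, -0, 1.328, -0.073], TCP at [138.775, -558.007, 200.005] pointing down, gripper open.
Joint ranges: [-3.12, 3.12], [-1.05, 2.28], [0.14, 2.33], [-1.42, 4.57], [0.1, 2.73], [-2.68, 2.68]. Speed limits (rad/s): [2.57, 2.57, 3.14, 3.14, 3.14, 3.14].

## Interface

Orientations are given as [roll, pitch, yaw] about the fixed x, y, z axes, in that order (R = Rz(yaw) Ry(pitch) Rx(roll)).
In Python, from station import bot gives the robot as it stands.
- The arm moves only by the tool jog_arm, never from a script. Its argument "rows" is a list that holds one entry, the list of rows, each a list of 7 numbers: the gripper command: -1 is fully open, 1 is shut, values between are in proportion, then the shift along the tool's x, y, z each as a share of 20 mm, from -1 to 1, then the turn, a rotation vector about the tool's x, y, z each as a share of 6 degrees, from -1 to 1. In form: [[[gripper, tx, ty, tz, ax, ay, az], ...]]. A call has exactly 10 rows; each row shifts and turns the commanded pose from where the row before left it, along the tool's axes as they then stand; what a row does not reach is not made up. A row lasts 1/12 s, in which the tool goes at most 41.7 mm and 7.16 degrees, less where a joint would pass 70% of its speed; a pose out of reach is approached as far as the arm can. A call with a number of a shift or a turn outside -1 to 1 is refused whole. A call with a gripper value outside its range is refused whole. The fingers move at their own pace and stop on an object; "force" is the grip in N (left out, the last holds). Time passes only in rows, so rows that do not move let the fingers close, or fill a call up. It gives the time, the measured TCP pose, the force and the opening at its end, in the units of the state.
- bot.observe(): the state, without advancing time (a new reading comes with each control period).
- bot.snapshot(name): name is "side" or "top"; returns a dict with "pixels" (384x512x3 uint8, red, green, blue), "depth" (384x512 float32, mm along the optical axis (not along the pixel's ray), 0 where there is no reading), "fov_y" (degrees; the focal length in pixels is half the picture's height over the tangent of half this angle, whatever the lens; pixels are square), "cx", "cy" (the principal point, pixels), "k1" (the pictures are not rectified: a ray, as slopes to the right and down, at radius r is drawn at 1 + k1 r^2 times it, then the intrinsics apply), "xyz" and "attitude" of the camera in the world. Camera axes: x right, y down, z forward; pixel columns grow to the right and rows downward; lengths in mm; the calibration is good to about 2 mm. A picture is of the moment at which its call begins.
- bot.sign_off(): hands the job in, once; it reports no verdict.
The state is a dict: "t": time; "joint_pos": joint angles; "dq": joint speeds; "joint_torque": joint torques, N m; "tcp_pos": TCP position; "tcp_rot": TCP orientation; "contact_force": force on the tool from outside, world axes, zero at the start; "ft_torque": the same for the moment, N m; "width": finger opening in mm.
Only numpy, scipy, OpenCV 4.12 (cv2) and the standard library are available. Lean on these libraries where they do the work, as an engineer would, in place of code of your own. Each camera call takes 0.05 s, during which the arm holds its last target. There are 200 camera calls.

## Task

Log this wash station: push the grey pail lid along the slab, without lifting it, until the round steel tag plate under it is wholly uncovered, then pick up the barcode scanner and hold it level and still with its window about 80 mm squarely above the barcode, crossing the bars, for at least two seconds. Then set the scanner down (not dropped) flat in the cabinet bay that has the scanner's outline on its floor, head on the outline's head, and push the cabinet door fully shut. Leave the two clothespins where they lie.

Things in the scene. Friction and masses are not known exactly. Their poses are not given: they have to be found in the camera images.
- plaque: Round steel tag plate, 80 mm across, flush in the slab, fixed, hidden under the pail lid at first. Origin at its centre, slab level, z up. Barcode label in the middle, 54 mm (y) by 34 mm (x), bars running along x. It reads with the scanner's y along the plate's y (either way, within 0.3 rad), window within 15 mm of the plate's centre in x and in y, 40 to 120 mm above.
- pail_lid: Loose grey plastic pail lid, a flat disc 160 mm across and 22 mm high, about 0.16 kg, lying on the slab over the plate (up to 20 mm off-centre). Origin at the centre of its underside. The plate (radius 40 mm) is uncovered when the two centres are more than about 120 mm apart.
- scanner: Loose barcode scanner, 178 mm long, 0.16 kg, lying on its window. Origin on its underside, x along the handle to the head, z up. Black handle x -95 to 35 mm, 28 mm wide (y), z 18 to 48 mm; tail foot at x -95 to -75; grey head x 27 to 83 mm, 54 wide, 48 high, down to the underside. Reads straight down (-z) by itself through its window, no trigger. Centre of mass x = -5 mm.
- scanner_grip (a point): Where to grip the scanner: middle of the handle, 28 mm wide along the scanner's y, at (-10, 0, 33) mm in the scanner's frame. Axes as the scanner's.
- scanner_window (a point): Centre of the scanner's window, in the underside of the head at (55, 0, 0) mm in the scanner's frame. Axes as the scanner's.
- cabinet: Fixed white medicine cabinet lying on its back, door opening upward like a lid. 210 (x) x 255 (y) x 64 mm high; walls and floor 5 mm. Origin: centre of its underside, z up; the hinge is on its +x side. A wall along x at y = 0 makes two bays, each 200 mm long (x) and 120 mm wide, centred at y = +62.5 and -62.5 mm.
- door (a joint): Opening angle of the cabinet door, rad: 0 shut, flat on the rim; 1.57 upright; 1.55 to 1.8 at the start. White panel 8 mm thick (mirror outside), as large as the cabinet, hinged along the top edge of the cabinet's +x side. Stiff hinge: it stays where it is left; a few newtons near the free edge move it. Shut means below 0.06.
- door_hinge (a point): Middle of the hinge line: in the cabinet's frame at about (105, 0, 64) mm.
- door_handle (a point): Small steel knob on the outer face of the door 25 mm from the free edge, in the middle; it stands about 35 mm off the face (upward when shut, away from the bays when open).
- scanner_outline: Thin flat card with a grey outline of the scanner (handle and broad square head), fixed on the floor of one bay, 5 mm above the slab. Its origin and axes are where the scanner's origin and axes should come to lie: x towards the outlined head (away from the hinge), z up. Tolerances 30 mm along x, 35 mm along y.
- brush_outline: The like card in the other bay, with the outline of a round brush on a thin handle: not the scanner's place. Origin in the same place on the card.
- pin_a: Wooden clothespin, 72 mm long, lying, loose bystander; origin under its centre.
- pin_b: The other clothespin, like the first.
Things that resemble listed ones, but are neither listed nor needed, are in the scene too. Of the things like the scanner, leave any that is yellow; of the rest the smaller one is meant.

How it is judged (in metres and radians):
On the way, in this order (a step that is already met when the one before it is completed fails the run):
1. the pail lid has been pushed clear of the tag plate and lies still (horizontal distance between pail_lid and plaque above 0.115 m and linear speed of pail_lid below 0.02 m/s and angle between pail_lid's own z axis and vertical below 0.1 rad), for 0.2 s.
2. the held scanner is steady and level over the barcode, window 40 to 120 mm above it and within 15 mm in x and y, crossing the bars within 0.3 rad, for two seconds (horizontal distance between pail_lid and plaque above 0.115 m and x of scanner_window in the frame of plaque between -0.015 and 0.015 m and y of scanner_window in the frame of plaque between -0.015 and 0.015 m and z of scanner_window in the frame of plaque between 0.04 and 0.12 m and angle between scanner's own z axis and vertical below 0.2 rad and angle between the y axis of scanner and the y axis of plaque, either way round below 0.3 rad and linear speed of scanner below 0.03 m/s and angular speed of scanner below 0.2 rad/s and contact force between the fingers and scanner above 0.5 N), for 2 s.
3. the scanner is down in its own bay (underside within 25 mm of the card) while still in the fingers, head on the outline's head (x of scanner in the frame of scanner_outline between -0.03 and 0.03 m and y of scanner in the frame of scanner_outline between -0.035 and 0.035 m and x of scanner_window in the frame of scanner_outline above 0.02 m and z of scanner in the frame of scanner_outline below 0.025 m and angle between scanner's own z axis and vertical below 0.15 rad and contact force between the fingers and scanner above 0.5 N), for 0.04 s.
4. the scanner lies released in its bay (x of scanner in the frame of scanner_outline between -0.03 and 0.03 m and y of scanner in the frame of scanner_outline between -0.035 and 0.035 m and x of scanner_window in the frame of scanner_outline above 0.02 m and z of scanner in the frame of scanner_outline below 0.012 m and angle between scanner's own z axis and vertical below 0.15 rad and contact force between the fingers and scanner below 0.1 N and linear speed of scanner below 0.02 m/s), for 0.2 s.
At the end, for the whole second after the job is handed in: The pail lid lies flat on the slab with its centre more than 115 mm from the plate's centre; the scanner lies released and flat in the bay with its own outline, within 30 mm along and 35 mm across, head on the outline's head; the cabinet door is shut to under 0.06 rad (all of step 4 and horizontal distance between pail_lid and plaque above 0.115 m and value of joint door below 0.06 rad and angle between pail_lid's own z axis and vertical below 0.1 rad and height (world z) of pail_lid below 0.01 m); the robot touches nothing.
It fails at once if the pail lid is lifted or tipped off the slab (over 20 mm or 0.25 rad) (height (world z) of pail_lid above 0.02 m or angle between pail_lid's own z axis and vertical above 0.25 rad).
It fails at once if a clothespin is moved more than 30 mm (distance of any of pin_a, pin_b from where it was at the start of the episode above 0.03 m).
It also fails if it takes over 72 s, if anything falls off the work surface, if the arm or the gripper's body presses on something with over 40 N, if the wrist force passes 120 N, or if a joint passes its speed limit or range.

## Working session

There is one attempt and no reset: what is moved stays moved. The work goes in short steps, Python scripts to look and compute and a tool call to move; the robot and the scene stay as the last step left them, time stands still between calls to the robot, and variables do not carry over. Pictures are saved under pics/ and viewed, about 8 in all and at most 12, crops included, and the job is handed in when it is done.

Besides the shell and the picture viewer there is one more tool, called after ">>>" in YAML: its name, and indented under it one key for each argument. jog_arm: Moves the arm, as the interface text tells. Its arguments: {"type":"object","properties":{"rows":{"type":"array"},"force":{"type":"number"}},"required":["rows"]}

```bash
ls; mkdir -p pics
cat > h.py <<'E'
import numpy as np, cv2
from scipy.spatial.transform import Rotation as R
from station import bot
def snap(n):
    s=bot.snapshot(n); np.savez('/tmp/'+n+'.npz',**s); return s
def load(n): return dict(np.load('/tmp/'+n+'.npz'))
def cam(s):
    f=192/np.tan(np.radians(float(s['fov_y']))/2)
    a=np.array(s['attitude']); Rm=a if a.shape==(3,3) else R.from_euler('xyz',a).as_matrix()
    return f,Rm,np.array(s['xyz'],float)
def cloud(s):
    f,Rm,t=cam(s); v,u=np.mgrid[0:384,0:512].astype(float)
    x=(u-s['cx'])/f; y=(v-s['cy'])/f; a,b=x.copy(),y.copy()
    for _ in range(10):
        k=1+s['k1']*(a*a+b*b); a,b=x/k,y/k
    d=s['depth']; P=np.stack([a*d,b*d,d],-1)@Rm.T+t
    P[d==0]=np.nan; return P
def proj(s,p):
    f,Rm,t=cam(s); q=(np.atleast_2d(p)-t)@Rm; a=q[:,:2]/q[:,2:]
    a=a*(1+s['k1']*(a**2).sum(1,keepdims=True)); return a*f+[s['cx'],s['cy']]
def save(s,name,box=None,k=1.5):
    im=s['pixels'][...,::-1]
    if box: im=im[box[1]:box[3],box[0]:box[2]]
    cv2.imwrite('pics/'+name,cv2.resize(im,None,fx=k,fy=k,interpolation=cv2.INTER_CUBIC))
E
python3 - <<'E'
from h import *
print(bot.observe())
for n in('top','side'):
    s=snap(n); print(n,{k:v for k,v in s.items() if k not in('pixels','depth')}); save(s,n+'0.png')
E
```

```text
pics
{'t': 0.0, 'joint_pos': array([-1.40052116e+00,  3.07574869e-01,  1.50766767e+00,  2.81316358e-06,
        1.32836156e+00, -7.35011904e-02]), 'dq': array([-9.71833565e-04,  1.98575189e-03,  1.20351671e-03,  9.84235389e-05,
        9.57718842e-04,  4.52710592e-05]), 'joint_torque': array([ 2.83400877e-04, -4.57556140e+01, -2.51912212e+01, -9.06846208e-05,
        1.30182315e-02,  2.89588547e-05]), 'tcp_pos': array([ 138.6374746 , -557.27027329,  199.08216236]), 'tcp_rot': array([-3.13958684e+00, -1.50432347e-04,  2.43775533e-01]), 'contact_force': array([ 0.01426717, -0.06807395,  0.43673522]), 'ft_torque': array([ 0.07394995, -0.03486561, -0.02253133]), 'width': 85.16920014682657}
top {'fov_y': 54.970102616889726, 'cx': 255.19326879632263, 'cy': 190.94271371885938, 'k1': -0.07051602068794621, 'xyz': array([ 335.86843709,   93.62709588, 1111.34868572]), 'attitude': array([-3.02606314, -0.01464073, -1.5840287 ])}
side {'fov_y': 57.495527983276475, 'cx': 258.14087984530903, 'cy': 190.90379958220268, 'k1': -0.0042276641804021835, 'xyz': array([-134.86560386,  764.42268535,  609.35153355]), 'attitude': array([-2.07155777, -0.00382989, -2.43542486])}
```

View pics/top0.png

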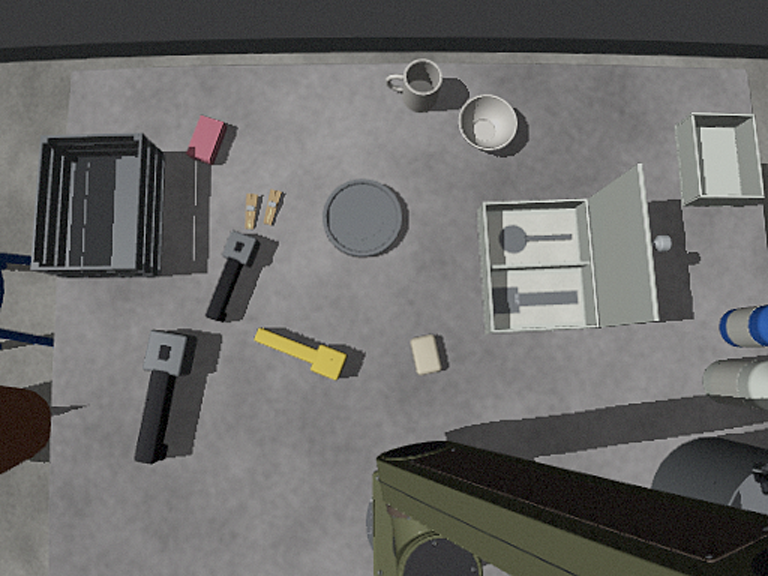

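View pics/side0.png

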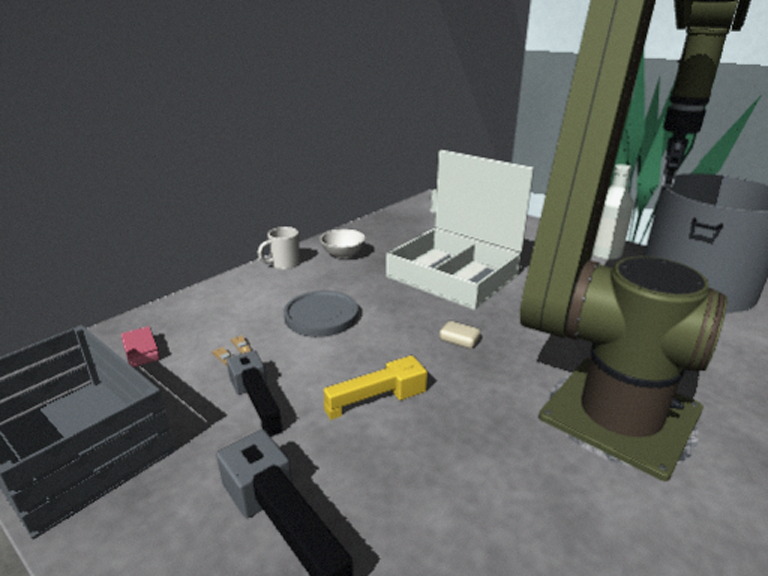

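The top picture (coordinates in the 1.5x view) shows three things like the scanner: a yellow one at (300,352), a large black one at (165,395) and a small black one at (232,275). The small black one fits, so I'll check its length. The lid is at (365,218) and the pins at (251,210) and (273,207). The cabinet is at (540,265), with its hinge on the right. The round brush outline is in the upper bay and the square-headed outline is in the lower bay at (540,298).

Run:
```python
from h import *
s=load('top'); P=cloud(s); Z=P[...,2]; pix=s['pixels'].astype(int)
def at(x,y): 
    u,v=int(x/1.5),int(y/1.5); return np.round(np.nanmedian(P[v-1:v+2,u-1:u+2].reshape(-1,3),0),0)
for n,p in dict(lid=(365,218),pinA=(251,210),pinB=(273,207),small=(232,275),big=(160,400),outl=(540,298),cabTL=(485,205),cabBL=(491,330),cabBR=(597,326),cabTR=(588,202),wall=(540,266),doortop=(642,168),doortop2=(657,318),knob=(663,243),soap=(426,355),slab=(440,400),headO=(512,299),headend=(507,299),tail=(577,297),brush=(513,239)).items(): print(n,at(*p))
def blob(x0,y0,x1,y1,zlo,zhi,name):
    m=np.zeros(Z.shape,bool); m[int(y0/1.5):int(y1/1.5),int(x0/1.5):int(x1/1.5)]=1
    m&=(Z>zlo)&(Z<zhi); q=P[m]; r=cv2.minAreaRect(q[:,:2].astype(np.float32))
    print(name,len(q),'rect',np.round(r[0],1),np.round(r[1],1),round(r[2],1),'z',np.round(np.percentile(q[:,2],[5,50,95]),1)); return q
q=blob(315,170,415,262,8,40,'lid'); print(cv2.minEnclosingCircle(q[:,:2].astype(np.float32)))
q=blob(200,225,262,325,30,70,'small'); 
blob(130,325,196,465,30,120,'big')
q=blob(240,185,262,232,4,25,'pinA');q=blob(262,185,288,228,4,25,'pinB')
save(s,'crop1.png',(125,115,185,225),5)
```

```text
lid [603. 111.  18.]
pinA [623. 343.   9.]
pinB [630. 298.   9.]
small [486. 371.  47.]
big [250. 498.  65.]
outl [ 439. -242.    6.]
cabTL [ 617. -124.   64.]
cabBL [ 372. -128.   60.]
cabBR [ 377. -338.   61.]
cabTR [ 624. -330.   63.]
wall [ 496. -231.   52.]
doortop [ 709. -480.    1.]
doortop2 [ 381. -345.  272.]
knob [ 500. -373.  257.]
soap [328.  -7.  27.]
slab [238. -34.  -0.]
headO [ 436. -184.    5.]
headend [ 437. -175.    5.]
tail [ 438. -317.    6.]
brush [ 559. -192.    6.]
lid 2123 rect [603.9 117. ] [157.4 154.8] 89.4 z [13.6 17.5 22.7]
((604.900146484375, 116.88939666748047), 79.72081756591797)
small 802 rect [484.  378.7] [ 54.1 175.6] 69.0 z [36.2 47.1 50.6]
big 1841 rect [253.7 507.1] [ 75.5 249.1] 78.7 z [40.1 65.4 69.2]
pinA 155 rect [629.8 346.4] [86.6 33.8] 1.3 z [ 4.7  8.3 12.3]
pinB 143 rect [629.6 295.5] [36.4 69.8] 85.0 z [ 4.5  8.  12. ]
```

View pics/crop1.png

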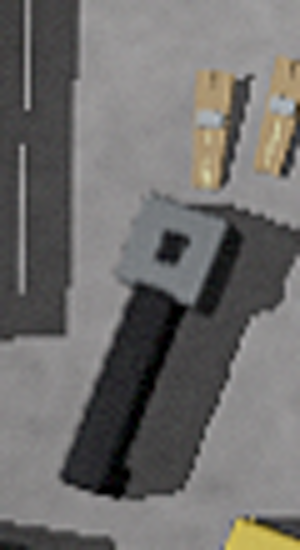

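The small one measures 176 x 54 mm with its top at 47 mm, which matches. The large one is 249 mm long. The lid centre is near (604,117). I'll push the lid towards -x, which is clear.

>>> jog_arm:
  rows:
    - [[0, 0, 0, -1, 0, 0, 0.776], [0, 0, 0, -1, 0, 0, 0.776], [0, 0, 0, -1, 0, 0, 0.776], [0, 0, 0, -1, 0, 0, 0], [0, 0, 0, -1, 0, 0, 0], [0, 0, 0, -1, 0, 0, 0], [0, 0.843, -0.99, 0, 0, 0, 0], [0, 0.843, -0.99, 0, 0, 0, 0], [0, 0.843, -0.99, 0, 0, 0, 0], [0, 0.843, -0.99, 0, 0, 0, 0]]

```text
t: 0.93
tcp_pos: [206.6, -477.7, 319.6]
tcp_rot: [-3.141, 0.0, -0.001]
contact_force: [0.4, -0.5, 0.7]
width: 42.8
```

>>> jog_arm:
  rows:
    - [[0, 0.843, -0.99, 0, 0, 0, 0], [0, 0.843, -0.99, 0, 0, 0, 0], [0, 0.843, -0.99, 0, 0, 0, 0], [0, 0.843, -0.99, 0, 0, 0, 0], [0, 0.843, -0.99, 0, 0, 0, 0], [0, 0.843, -0.99, 0, 0, 0, 0], [0, 0.843, -0.99, 0, 0, 0, 0], [0, 0.843, -0.99, 0, 0, 0, 0], [0, 0.843, -0.99, 0, 0, 0, 0], [0, 0.843, -0.99, 0, 0, 0, 0]]

```text
t: 1.77
tcp_pos: [375.2, -279.5, 319.6]
tcp_rot: [-3.141, 0.001, -0.0]
contact_force: [-0.0, 0.6, -0.0]
width: 42.6
```

>>> jog_arm:
  rows:
    - [[0, 0.843, -0.99, 0, 0, 0, 0], [0, 0.843, -0.99, 0, 0, 0, 0], [0, 0.843, -0.99, 0, 0, 0, 0], [0, 0.843, -0.99, 0, 0, 0, 0], [0, 0.843, -0.99, 0, 0, 0, 0], [0, 0.843, -0.99, 0, 0, 0, 0], [0, 0.843, -0.99, 0, 0, 0, 0], [0, 0.843, -0.99, 0, 0, 0, 0], [0, 0.843, -0.99, 0, 0, 0, 0], [0, 0.843, -0.99, 0, 0, 0, 0]]

```text
t: 2.6
tcp_pos: [543.8, -81.6, 319.5]
tcp_rot: [-3.141, 0.001, 0.0]
contact_force: [0.0, -0.7, -0.1]
width: 42.7
```

>>> jog_arm:
  rows:
    - [[0, 0.84, -0.99, 0, 0, 0, 0], [0, 0.84, -0.99, 0, 0, 0, 0], [0, 0.84, -0.99, 0, 0, 0, 0], [0, 0.84, -0.99, 0, 0, 0, 0], [0, 0.84, -0.99, 0, 0, 0, 0], [0, 0.84, -0.99, 0, 0, 0, 0], [0, 0.84, -0.99, 0, 0, 0, 0], [0, 0.84, -0.99, 0, 0, 0, 0], [0, 0.84, -0.99, 0, 0, 0, 0], [0, 0.84, -0.99, 0, 0, 0, 0]]

```text
t: 3.43
tcp_pos: [711.8, 116.2, 319.1]
tcp_rot: [3.141, 0.002, 0.0]
contact_force: [-0.3, 0.5, -0.0]
width: 42.8
```

>>> jog_arm:
  rows:
    - [[0, 0, 0, 1, 0, 0, 0], [0, 0, 0, 1, 0, 0, 0], [0, 0, 0, 1, 0, 0, 0], [0, 0, 0, 1, 0, 0, 0], [0, 0, 0, 1, 0, 0, 0], [0, 0, 0, 1, 0, 0, 0], [0, 0, 0, 1, 0, 0, 0], [0, 0, 0, 1, 0, 0, 0], [0, 0, 0, 1, 0, 0, 0], [0, 0, 0, 1, 0, 0, 0]]

```text
t: 4.27
tcp_pos: [710.8, 115.1, 118.3]
tcp_rot: [3.141, 0.001, 0.0]
contact_force: [0.0, 0.5, -0.7]
width: 42.7
```

>>> jog_arm:
  rows:
    - [[0, 0, 0, 1, 0, 0, 0], [0, 0, 0, 1, 0, 0, 0], [0, 0, 0, 1, 0, 0, 0], [0, 0, 0, 1, 0, 0, 0], [0, 0, 0, 1, 0, 0, 0], [0, 0, 0, 0.7, 0, 0, 0], [0, -0.3, 0, 0, 0, 0, 0], [0, -0.4, 0, 0, 0, 0, 0], [0, -0.4, 0, 0, 0, 0, 0], [0, -0.4, 0, 0, 0, 0, 0]]

```text
t: 5.1
tcp_pos: [681.1, 115.3, 7.3]
tcp_rot: [-3.141, -0.001, 0.0]
contact_force: [-0.9, 0.4, 0.1]
width: 42.5
```

>>> jog_arm:
  rows:
    - [[0, -0.4, 0, 0, 0, 0, 0], [0, -0.4, 0, 0, 0, 0, 0], [0, -0.4, 0, 0, 0, 0, 0], [0, -0.4, 0, 0, 0, 0, 0], [0, -0.4, 0, 0, 0, 0, 0], [0, -0.4, 0, 0, 0, 0, 0], [0, -0.4, 0, 0, 0, 0, 0], [0, -0.4, 0, 0, 0, 0, 0], [0, -0.4, 0, 0, 0, 0, 0], [0, -0.4, 0, 0, 0, 0, 0]]

```text
t: 5.93
tcp_pos: [600.6, 115.2, 6.0]
tcp_rot: [3.142, 0.0, 0.0]
contact_force: [1.2, 0.2, 0.6]
width: 42.5
```

>>> jog_arm:
  rows:
    - [[0, -0.4, 0, 0, 0, 0, 0], [0, -0.4, 0, 0, 0, 0, 0], [0, -0.4, 0, 0, 0, 0, 0], [0, -0.4, 0, 0, 0, 0, 0], [0, -0.4, 0, 0, 0, 0, 0], [0, -0.4, 0, 0, 0, 0, 0], [0, -0.3, 0, 0, 0, 0, 0], [0, -0.2, 0, 0, 0, 0, 0], [0, -0.1, 0, 0, 0, 0, 0], [0, 0, 0, 0, 0, 0, 0]]

```text
t: 6.77
tcp_pos: [541.0, 115.2, 6.1]
tcp_rot: [-3.142, 0.0, 0.0]
contact_force: [-0.2, -0.3, -0.0]
width: 42.4
```

Run:
```python
from h import *
s=snap('top'); save(s,'top1.png',(130,80,330,250),4); save(snap('side'),'side1.png',(130,150,330,300),4)
P=cloud(s); Z=P[...,2]
m=(Z>8)&(Z<30)&(P[...,1]>20)&(P[...,1]<210)&(P[...,0]>355)&(P[...,0]<525)
print(m.sum(),cv2.minEnclosingCircle(P[m][:,:2].astype(np.float32)))
```

```text
0 ((0.0, 0.0), 0.0)
```

View pics/top1.png

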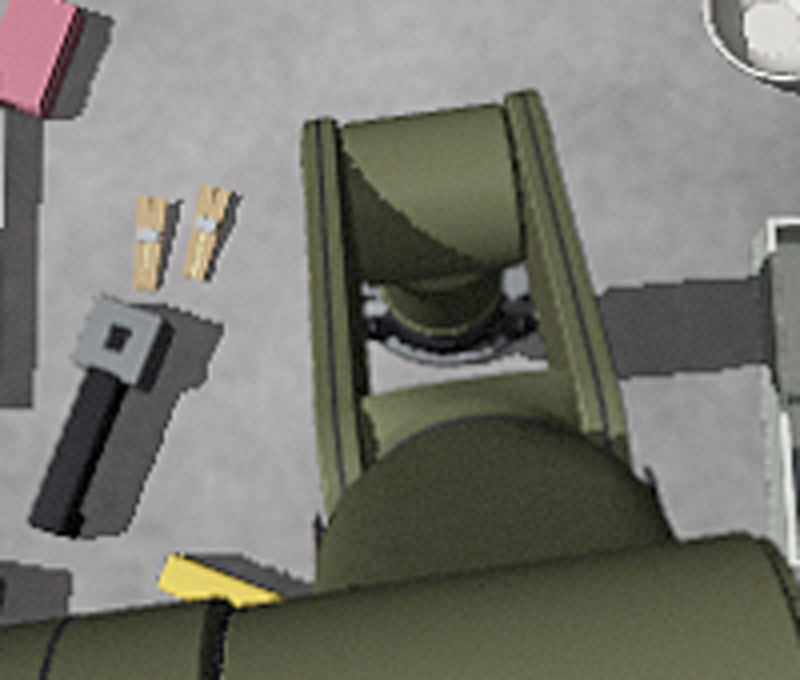

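The arm hides the lid and the plate. I'll move over the scanner and look again from there.

>>> jog_arm:
  rows:
    - [[0, 0.3, 0, 0, 0, 0, 0], [0, 0, 0, -1, 0, 0, 0], [0, 0, 0, -1, 0, 0, 0], [0, 0, 0, -1, 0, 0, 0], [-0.4, 0, 0, -1, 0, 0, 0], [-0.4, 0, 0, -1, 0, 0, 0], [-0.4, 0, 0, -1, 0, 0, 0], [-0.4, -0.24, -0.95, 0, 0, 0, 0], [-0.4, -0.24, -0.95, 0, 0, 0, 0], [-0.4, -0.24, -0.95, 0, 0, 0, 0]]

```text
t: 7.7
tcp_pos: [534.4, 172.7, 126.9]
tcp_rot: [-3.141, -0.002, -0.001]
contact_force: [0.2, -0.5, 0.1]
width: 59.7
```

>>> jog_arm:
  rows:
    - [[-0.4, -0.24, -0.95, 0, 0, 0, 0], [-0.4, -0.24, -0.95, 0, 0, 0, 0], [-0.4, -0.24, -0.95, 0, 0, 0, 0], [-0.4, -0.24, -0.95, 0, 0, 0, 0], [-0.4, -0.24, -0.95, 0, 0, 0, 0], [-0.4, -0.24, -0.95, 0, 0, 0, 0], [-0.4, -0.24, -0.95, 0, 0, 0, 0], [-0.4, -0.24, -0.95, 0, 0, 0, 0], [-0.4, -0.24, -0.95, 0, 0, 0, 0], [-0.4, -0.24, -0.95, 0, 0, 0, 0]]

```text
t: 8.53
tcp_pos: [485.6, 363.6, 126.1]
tcp_rot: [-3.141, -0.001, -0.0]
contact_force: [0.7, 0.5, -0.6]
width: 60.0
```

>>> jog_arm:
  rows:
    - [[-0.4, -0.24, -0.95, 0, 0, 0, 0], [-0.4, 0, 0, 0, 0, 0, 0.79], [-0.4, 0, 0, 0, 0, 0, 0.79], [-0.4, 0, 0, 0, 0, 0, 0.79], [-0.4, 0, 0, 0, 0, 0, 0.79], [-0.4, 0, 0, 0, 0, 0, 0], [-0.4, 0, 0, 0, 0, 0, 0], [-0.4, 0, 0, 0, 0, 0, 0], [-0.4, 0, 0, 0, 0, 0, 0], [-0.4, 0, 0, 0, 0, 0, 0]]

```text
t: 9.37
tcp_pos: [480.4, 381.2, 126.0]
tcp_rot: [-3.142, -0.0, -0.33]
contact_force: [0.6, -0.9, 0.4]
width: 59.7
```

Run:
```python
from h import *
print(bot.observe()['joint_pos'])
s=snap('top'); save(s,'top2.png',(130,80,330,250),4); save(snap('side'),'side2.png',(100,150,300,300),4)
P=cloud(s); Z=P[...,2]
m=(Z>8)&(Z<30)&(P[...,1]>20)&(P[...,1]<210)&(P[...,0]>355)&(P[...,0]<535)
print(m.sum(),cv2.minEnclosingCircle(P[m][:,:2].astype(np.float32)))
```

```text
[6.01908987e-01 4.20415430e-01 1.52449260e+00 2.92397988e-05
 1.19659121e+00 2.50282602e+00]
63 ((445.6841735839844, 86.5582275390625), 109.2099380493164)
```

View pics/top2.png

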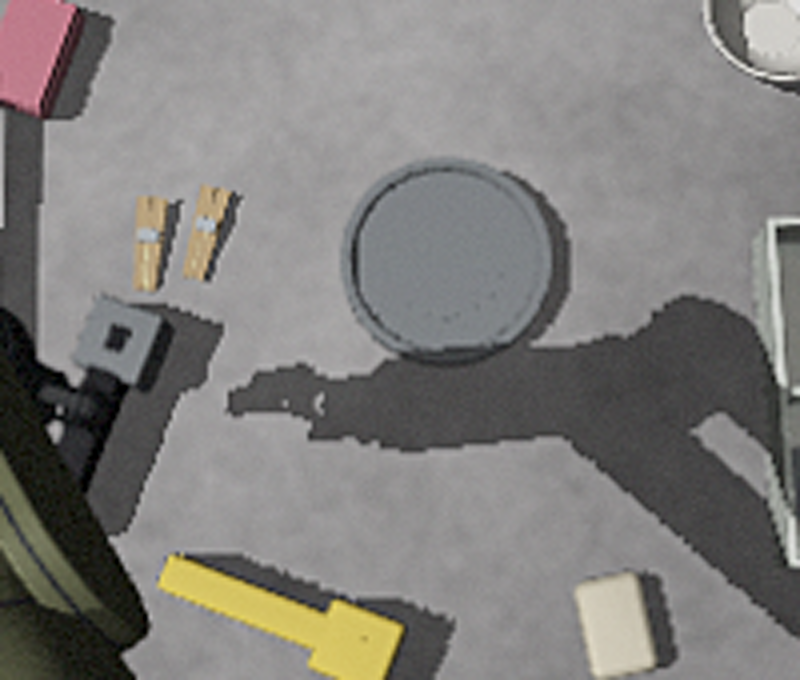

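View pics/side2.png

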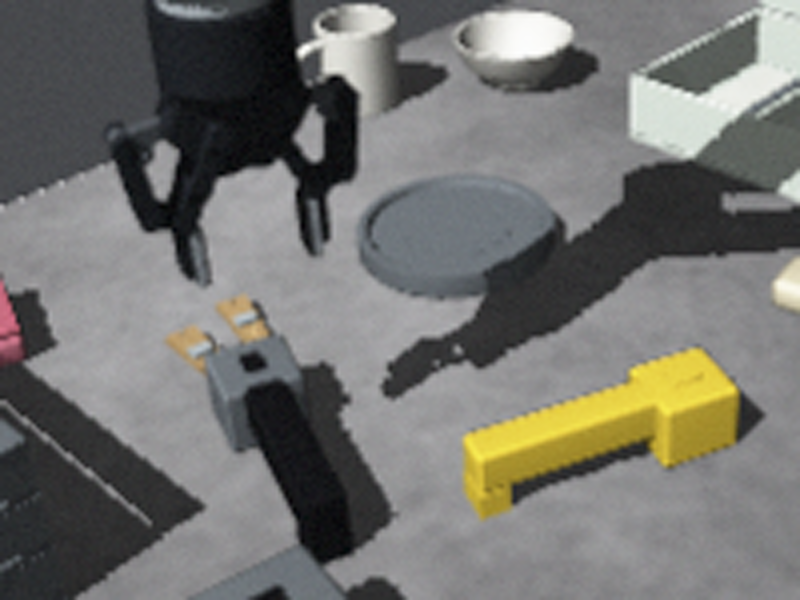

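The lid did not move: it is still at (447,258) in the crop, which is its old place. Before going on I'll check the TCP against both images and recheck the lid's position.

Run:
```python
from h import *
t=load('top');s=load('side')
o=bot.observe(); p=o['tcp_pos']; print(p)
print('tcp side crop',(proj(s,p)-[100,150])*4,'top crop',(proj(t,p)-[130,80])*4)
for n,q in dict(scn=(489,377,48),lid=(604,117,18)).items(): print(n,'side crop',(proj(s,q)-[100,150])*4,'top crop',(proj(t,q)-[130,80])*4)
for S,n in((t,'top'),(s,'side')):
    P=cloud(S);Z=P[...,2]
    m=(Z>8)&(Z<30)&(abs(P[...,1]-117)<100)&(abs(P[...,0]-604)<100)
    print(n,m.sum(),cv2.minEnclosingCircle(P[m][:,:2].astype(np.float32)),np.percentile(P[m][:,2],[5,50,95]))
    m=(Z>40)&(Z<60)&(abs(P[...,1]-376)<100)&(abs(P[...,0]-489)<110)
    r=cv2.minAreaRect(P[m][:,:2].astype(np.float32));print(r)
    sl=(abs(P[...,0]-640)<60)&(abs(P[...,1]-220)<25); print('slab z',np.nanmedian(Z[sl]))
# fingertip region in side cloud
P=cloud(s); print(P[150+280//4,100+200//4],P[150+245//4,100+315//4], P[150+262//4,100+197//4])
```

```text
[480.2881201  381.12405605 126.00677642]
tcp side crop [[263.05208719 316.6578463 ]] top crop [[ 51.12039821 404.42237079]]
scn side crop [[275.23533549 410.58357545]] top crop [[ 87.64590091 407.67331277]]
lid side crop [[454.78953958 227.16106827]] top crop [[444.08487211 258.82043315]]
top 2117 ((604.618408203125, 117.06391906738281), 79.65028381347656) [13.56778301 17.63798065 23.04422778]
((474.2209777832031, 358.95391845703125), (197.48411560058594, 84.65742492675781), 6.1916704177856445)
slab z -0.5111331456807875
side 1195 ((605.1080932617188, 116.14769744873047), 82.29780578613281) [12.99552112 20.10397507 24.92808511]
((476.43585205078125, 342.1849365234375), (117.28753662109375, 182.44134521484375), 75.3125)
slab z 2.305549207638478
[481.55047381 417.0263443  169.61317507] [460.17976882 354.20978841 172.68340828] [481.69701656 417.27459363 183.10536991]
```

Run:
```python
from h import *
s=load('side'); P=cloud(s);Z=P[...,2]
m=(Z>70)&(Z<400)&(abs(P[...,1]-381)<80)&(abs(P[...,0]-480)<80)
q=P[m]; print(len(q),q[:,2].min())
for lo in range(120,300,15):
    w=q[(q[:,2]>=lo)&(q[:,2]<lo+15)]
    if len(w): print(lo,len(w),np.round(w.min(0)),np.round(w.max(0)))
```

```text
3461 163.75569627734387
150 2 [475. 350. 164.] [491. 414. 165.]
165 66 [458. 340. 166.] [502. 423. 180.]
180 88 [458. 340. 180.] [499. 423. 195.]
195 84 [455. 334. 195.] [499. 428. 210.]
210 209 [447. 323. 210.] [509. 442. 225.]
225 233 [448. 323. 225.] [511. 445. 240.]
240 270 [446. 320. 240.] [508. 447. 255.]
255 456 [447. 316. 255.] [512. 448. 270.]
270 148 [458. 342. 270.] [501. 422. 285.]
285 195 [442. 350. 285.] [494. 418. 300.]
```

The camera puts the fingertips about 37 mm above the reported TCP, while the lateral agreement is good, so the fingers passed over the lid. Moves from here have to be set by the measured tip height. I'll go back behind the lid and measure the tips at half opening.

>>> jog_arm:
  rows:
    - [[0, 0, 0, 0, 0, 0, -0.79], [0, 0, 0, 0, 0, 0, -0.79], [0, 0, 0, 0, 0, 0, -0.79], [0, 0, 0, 0, 0, 0, -0.79], [0, 0.83, 0.94, 0, 0, 0, 0], [0, 0.83, 0.94, 0, 0, 0, 0], [0, 0.83, 0.94, 0, 0, 0, 0], [0, 0.83, 0.94, 0, 0, 0, 0], [0, 0.83, 0.94, 0, 0, 0, 0], [0, 0.83, 0.94, 0, 0, 0, 0]]

```text
t: 10.3
tcp_pos: [580.5, 267.5, 126.1]
tcp_rot: [-3.142, -0.0, 0.001]
contact_force: [0.9, 0.3, -0.1]
width: 42.8
```

>>> jog_arm:
  rows:
    - [[0, 0.83, 0.94, 0, 0, 0, 0], [0, 0.83, 0.94, 0, 0, 0, 0], [0, 0.83, 0.94, 0, 0, 0, 0], [0, 0.83, 0.94, 0, 0, 0, 0], [0, 0.83, 0.94, 0, 0, 0, 0], [0, 0.83, 0.94, 0, 0, 0, 0], [0, 0.83, 0.94, 0, 0, 0, 0], [0, 0.83, 0.94, 0, 0, 0, 0], [0, 0, 0, 1, 0, 0, 0], [0, 0, 0, 1, 0, 0, 0]]

```text
t: 11.13
tcp_pos: [715.6, 116.3, 87.2]
tcp_rot: [-3.141, -0.005, -0.002]
contact_force: [-0.4, 0.2, -1.1]
width: 42.5
```

```bash
cat >> h.py <<'E'
def tips(s=None):
    s=s or snap('side'); o=bot.observe(); p=o['tcp_pos']; P=cloud(s);Z=P[...,2]
    m=(Z>p[2]-5)&(Z<p[2]+150)&(np.hypot(P[...,0]-p[0],P[...,1]-p[1])<75)&(Z>6)
    q=P[m]; z=np.sort(q[:,2])[:8]; w=q[q[:,2]<z[-1]+15]
    print('tcp',np.round(p,1),'w',round(o['width'],1),'tip z',np.round(z,0),'xy',np.round(w.min(0)),np.round(w.max(0)))
E
python3 - <<'E'
from h import *
tips()
E
```

```text
tcp [710.9 116.6  81.2] w 42.6 tip z [122. 122. 123. 124. 125. 125. 126. 126.] xy [703.  80. 122.] [726. 150. 141.]
```

>>> jog_arm:
  rows:
    - [[0, 0, 0, 1, 0, 0, 0], [0, 0, 0, 1, 0, 0, 0], [0, 0, 0, 1, 0, 0, 0], [0, 0, 0, 1, 0, 0, 0], [0, 0, 0, 0.5, 0, 0, 0], [0, 0, 0, 0.3, 0, 0, 0], [0, 0, 0, 0, 0, 0, 0], [0, 0, 0, 0, 0, 0, 0], [0, 0, 0, 0, 0, 0, 0], [0, 0, 0, 0, 0, 0, 0]]

```text
t: 12.02
tcp_pos: [713.8, 118.1, -8.4]
tcp_rot: [-3.141, -0.003, 0.0]
contact_force: [-0.3, -0.8, 0.1]
width: 42.6
```

Run:
```python
from h import *
tips(); s=load('side'); P=cloud(s); m=(abs(P[...,0]-700)<50)&(abs(P[...,1]-220)<20); print('slab',np.nanmedian(P[m][:,2]), bot.observe()['contact_force'])
```

```text
tcp [713.7 118.1  -8.5] w 42.6 tip z [16. 17. 17. 17. 17. 17. 17. 17.] xy [640.  63.  16.] [720. 166.  32.]
slab 2.339678303239907 [-0.74822701 -0.38283269 -0.16183586]
```

>>> jog_arm:
  rows:
    - [[0, 0, 0, 0.5, 0, 0, 0], [0, 0, 0, 0.4, 0, 0, 0], [0, 0, 0, 0, 0, 0, 0], [0, -0.5, 0, 0, 0, 0, 0], [0, -0.5, 0, 0, 0, 0, 0], [0, -0.4, 0, 0, 0, 0, 0], [0, -0.4, 0, 0, 0, 0, 0], [0, -0.4, 0, 0, 0, 0, 0], [0, -0.4, 0, 0, 0, 0, 0], [0, -0.4, 0, 0, 0, 0, 0]]

```text
t: 12.9
tcp_pos: [652.0, 118.0, -27.9]
tcp_rot: [-3.142, -0.0, 0.0]
contact_force: [0.2, 1.0, 0.6]
width: 42.4
```

```bash
cat >> h.py <<'E'
def lid(s=None,c=(500,117)):
    s=s or snap('side'); P=cloud(s); Z=P[...,2]
    m=(Z>10)&(Z<32)&(abs(P[...,1]-117)<110)&(P[...,0]>330)&(P[...,0]<720)
    q=P[m]; print('lid',len(q),np.round(np.percentile(q,[2,50,98],axis=0)),np.round(cv2.minEnclosingCircle(q[:,:2].astype(np.float32))[0]))
E
python3 - <<'E'
from h import *
print(bot.observe()['contact_force']);lid()
E
```

```text
[0.21204738 0.99836649 0.55207065]
lid 1346 [[342.  17.  12.]
 [557. 119.  20.]
 [646. 194.  27.]] [494.  81.]
```

>>> jog_arm:
  rows:
    - [[0, -0.4, 0, 0, 0, 0, 0], [0, -0.4, 0, 0, 0, 0, 0], [0, -0.4, 0, 0, 0, 0, 0], [0, -0.4, 0, 0, 0, 0, 0], [0, -0.4, 0, 0, 0, 0, 0], [0, -0.4, 0, 0, 0, 0, 0], [0, -0.4, 0, 0, 0, 0, 0], [0, -0.4, 0, 0, 0, 0, 0], [0, -0.4, 0, 0, 0, 0, 0], [0, -0.4, 0, 0, 0, 0, 0]]

```text
t: 13.78
tcp_pos: [572.0, 118.0, -27.9]
tcp_rot: [-3.142, -0.0, 0.0]
contact_force: [0.7, 0.1, 0.7]
width: 42.8
```

>>> jog_arm:
  rows:
    - [[0, -0.4, 0, 0, 0, 0, 0], [0, -0.4, 0, 0, 0, 0, 0], [0, -0.4, 0, 0, 0, 0, 0], [0, -0.3, 0, 0, 0, 0, 0], [0, -0.2, 0, 0, 0, 0, 0], [0, 0, 0, 0, 0, 0, 0], [0, 0, 0, 0, 0, 0, 0], [0, 0.3, 0, 0, 0, 0, 0], [0, 0, 0, -1, 0, 0, 0], [0, 0, 0, -1, 0, 0, 0]]

```text
t: 14.62
tcp_pos: [544.4, 117.8, 11.2]
tcp_rot: [3.141, 0.003, -0.0]
contact_force: [-0.3, 0.4, -0.4]
width: 42.7
```

>>> jog_arm:
  rows:
    - [[-0.4, 0, 0, -1, 0, 0, 0], [-0.4, 0, 0, -1, 0, 0, 0], [-0.4, -0.2, -0.95, -1, 0, 0, 0], [-0.4, -0.2, -0.95, -1, 0, 0, 0], [-0.4, -0.2, -0.95, 0, 0, 0, 0], [-0.4, -0.2, -0.95, 0, 0, 0, 0], [-0.4, -0.2, -0.95, 0, 0, 0, 0], [-0.4, -0.2, -0.95, 0, 0, 0, 0], [-0.4, -0.2, -0.95, 0, 0, 0, 0], [-0.4, -0.2, -0.95, 0, 0, 0, 0]]

```text
t: 15.45
tcp_pos: [513.0, 271.0, 92.0]
tcp_rot: [-3.142, -0.0, -0.0]
contact_force: [0.7, 0.9, -0.4]
width: 59.8
```

Run:
```python
from h import *
s=snap('top'); save(s,'top3.png',(170,90,310,230),4)
print(bot.observe()['tcp_pos']); lid(s); lid()
```

```text
[512.52355719 274.62033569  92.06508305]
lid 2311 [[354.  19.  13.]
 [448. 116.  18.]
 [521. 189.  25.]] [418.  91.]
lid 1527 [[344.  18.  12.]
 [440. 119.  20.]
 [519. 194.  26.]] [418.  90.]
```

View pics/top3.png

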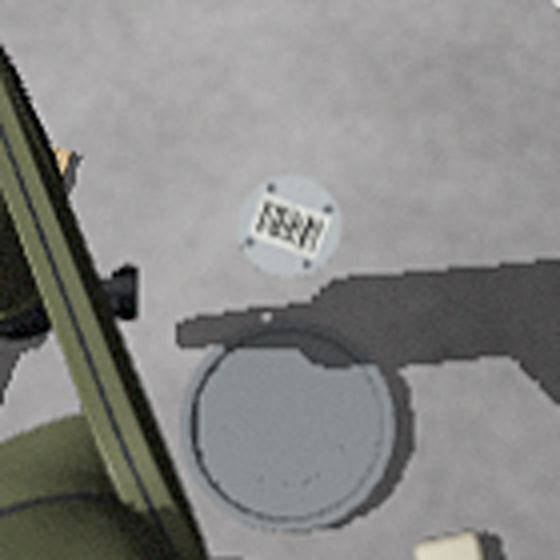

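The lid now lies near (448,117). The plate is uncovered at crop (291,225), with its label turned by about 20°. I'll measure both.

Run:
```python
from h import *
s=load('top'); P=cloud(s); im=s['pixels'].astype(int)
u0,v0=170+291//4,90+225//4; print('plate px',u0,v0,P[v0,u0])
v,u=np.mgrid[0:384,0:512]; near=np.hypot(u-u0,v-v0)<9.5
g=im.min(-1)
for th in(175,195,215):
    m=(near&(g>th)); r=cv2.minAreaRect(P[m][:,:2].astype(np.float32)); print(th,m.sum(),np.round(r[0],1),np.round(r[1],1),round(r[2],1),P[m].mean(0).round(1))
sub=im[v0-15:v0+16,u0-15:u0+16]; print(g[v0-12:v0+13,u0-12:u0+13])
# plate disc: bluish vs slab
b=im[...,2]-im[...,0]; m=(np.hypot(u-u0,v-v0)<18)&((b>6)); print(m.sum(),cv2.minEnclosingCircle(P[m][:,:2].astype(np.float32)))
```

```text
plate px 242 146 [602.96475675 114.30342454   5.54402215]
175 188 [604.8 114.4] [55.4 58.7] 89.4 [603.8 114.6   0.7]
195 79 [604.4 115.3] [56.3 37.6] 65.7 [604.5 115.3   1. ]
215 8 [602.1 109.3] [42.  30.2] 72.1 [600.3 104.    1.7]
[[176 178 175 172 170 171 174 178 181 181 180 184 181 181 183 180 180 176
  176 171 173 173 169 171 167]
 [178 175 173 172 172 176 177 169 173 187 186 185 182 182 183 185 184 185
  180 175 170 168 168 169 169]
 [175 171 170 170 177 184 177 109 137 181 183 185 181 185 185 182 181 186
  183 180 173 167 163 165 167]
 [172 171 172 177 180 187 174  92 132 177 186 184 182 184 183 180 183 182
  180 180 182 173 164 164 167]
 [167 172 176 182 181 192 204 182 174 184 181 182 182 185 182 183 183 184
  183 183 185 182 173 163 166]
 [171 177 178 180 185 198 207 208 213 207 197 183 181 182 182 182 183 182
  181 183 184 185 181 167 159]
 [174 179 180 181 192 202 159 162 198 209 206 212 201 186 180 180 180 180
  182 183 187 185 177 179 165]
 [179 180 182 182 199 209 104 127 163 154 172 192 201 197 208 198 185 177
  180 183 180 150 139 174 171]
 [181 180 180 182 203 195  7
[... 1122 characters left out ...]
162]
 [168 176 185 182 182 184 184 182 181 180 182 179 179 191 200 201 212 203
  206 198 178 181 179 167 160]
 [165 171 180 183 183 184 182 181 182 180 182 184 178 179 181 179 176 200
  205 186 181 176 162 160 161]
 [166 165 170 180 185 185 183 184 182 183 182 183 181 180 186 171 113 141
  178 182 181 173 153 165 162]
 [167 169 167 168 169 183 183 183 182 181 182 180 183 181 185 170 103 138
  177 170 176 169 165 165 163]
 [167 167 171 162 157 174 176 181 183 183 182 183 181 184 188 181 166 174
  174 157 165 165 166 167 166]
 [170 169 171 166 166 167 167 173 175 173 179 178 181 177 168 175 166 174
  165 159 158 167 167 173 171]]
198 ((604.6873779296875, 114.54134368896484), 39.02863311767578)
```

The plate is at (604.5,114.7), with its long axis (y) at 65.7°, so the scanner's yaw should be -24°. It already lies at -21°. The lid is about 156 mm away. Next is the grasp.

>>> jog_arm:
  rows:
    - [[-0.4, -0.27, -0.88, 0, 0, 0, 0], [-0.4, -0.27, -0.88, 0, 0, 0, 0], [-0.4, -0.27, -0.88, 0, 0, 0, 0], [-0.4, -0.27, -0.88, 0, 0, 0, 0], [-0.4, -0.27, -0.88, 0, 0, 0, 0], [-0.4, -0.27, -0.88, 0, 0, 0, 0], [-0.4, 0, 0, 0, 0, 0, 0.885], [-0.4, 0, 0, 0, 0, 0, 0.885], [-0.4, 0, 0, 0, 0, 0, 0.885], [-0.4, 0, 0, 0, 0, 0, 0.885]]

```text
t: 16.38
tcp_pos: [480.8, 375.0, 91.7]
tcp_rot: [3.141, -0.0, -0.375]
contact_force: [0.4, -0.1, -0.3]
width: 59.7
```

>>> jog_arm:
  rows:
    - [[-0.4, 0, 0, 0.9, 0, 0, 0], [-0.4, 0, 0, 0.9, 0, 0, 0], [-0.4, 0, 0, 0.4, 0, 0, 0], [-0.4, 0, 0, 0, 0, 0, 0], [-0.4, 0, 0, 0, 0, 0, 0], [-0.4, 0, 0, 0, 0, 0, 0], [-0.4, 0, 0, 0, 0, 0, 0], [-0.4, 0, 0, 0, 0, 0, 0], [-0.4, 0, 0, 0, 0, 0, 0], [-0.4, 0, 0, 0, 0, 0, 0]]

```text
t: 17.22
tcp_pos: [480.5, 375.8, 48.6]
tcp_rot: [-3.141, -0.001, -0.371]
contact_force: [-0.3, -0.9, -0.2]
width: 59.7
```

Run:
```python
from h import *
tips(); save(load('side'),'side4.png',(120,170,240,290),5)
```

```text
tcp [480.4 375.7  48.5] w 59.5 tip z [44. 44. 44. 44. 45. 45. 45. 45.] xy [409. 331.  44.] [554. 415.  53.]
```

View pics/side4.png

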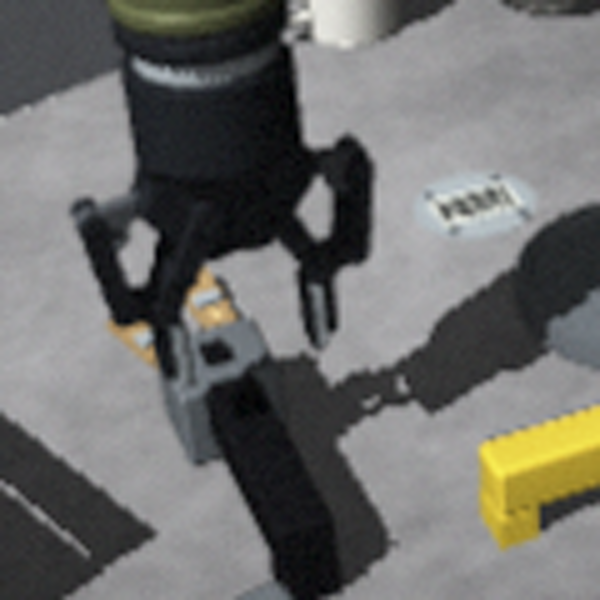

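Run:
```python
from h import *
s=load('side'); P=cloud(s); p=bot.observe()['tcp_pos']
d=np.array([.934,-.358]);n=np.array([.358,.934])
Z=P[...,2]; m=(Z>60)&(Z<115)&(np.hypot(P[...,0]-p[0],P[...,1]-p[1])<75)
q=P[m]; a=(q[:,:2]-p[:2])@d; b=(q[:,:2]-p[:2])@n
for sg in(1,-1):
    k=b*sg>0; print('finger',k.sum(),'along',np.percentile(a[k],[3,97]).round(1),'across',np.percentile(b[k],[3,97]).round(1),'zmin',np.sort(q[k,2])[:3].round(1))
t=load('top'); P=cloud(t)
m=(Z>0)&0
for S in(s,):
    P=cloud(S);Z=P[...,2];rel=P[...,:2]-p[:2]; a=rel@d;b=rel@n
    m=(Z>42)&(Z<56)&(abs(b)<45)&(a>-100)&(a<15); print('handle side cam across',np.percentile(b[m],[3,50,97]).round(1),'a',a[m].min().round(1))
    m=(Z>42)&(Z<56)&(abs(b)<45)&(a>40)&(a<120); print('head across',np.percentile(b[m],[3,50,97]).round(1),'a',np.percentile(a[m],[99]))
```

```text
finger 55 along [-10.2   0.2] across [29.  41.8] zmin [89.7 90.1 90.9]
finger 61 along [-10.6  10.8] across [-44.7 -31.4] zmin [86.7 88.9 89. ]
handle side cam across [-9.7  4.3 16.6] a -86.1
head across [-21.2  -1.4  28. ] a [89.98245265]
```

>>> jog_arm:
  rows:
    - [[-0.4, -0.08, -0.2, 0, 0, 0, 0], [-0.4, 0, 0, 0.8, 0, 0, 0], [-0.4, 0, 0, 0.8, 0, 0, 0], [-0.4, 0, 0, 0.8, 0, 0, 0], [-0.4, 0, 0, 0.5, 0, 0, 0], [-0.4, 0, 0, 0.4, 0, 0, 0], [-0.4, 0, 0, 0, 0, 0, 0], [-0.4, 0, 0, 0, 0, 0, 0], [1, 0, 0, 0, 0, 0, 0], [1, 0, 0, 0, 0, 0, 0]]
  force: 50

```text
t: 18.1
tcp_pos: [480.9, 380.4, -17.1]
tcp_rot: [-3.14, -0.001, -0.371]
contact_force: [-0.7, -0.2, -0.5]
width: 36.5
```

>>> jog_arm:
  rows:
    - [[1, 0, 0, 0, 0, 0, 0], [1, 0, 0, 0, 0, 0, 0], [1, 0, 0, 0, 0, 0, 0], [1, 0, 0, 0, 0, 0, 0], [1, 0, 0, -0.3, 0, 0, 0], [1, 0, 0, -0.5, 0, 0, 0], [1, 0, 0, -0.5, 0, 0, 0], [1, 0, 0, -0.5, 0, 0, 0], [1, 0, 0, -0.5, 0, 0, 0], [1, 0, 0, -0.5, 0, 0, 0]]

```text
t: 18.93
tcp_pos: [480.3, 380.0, 39.3]
tcp_rot: [-3.141, -0.0, -0.371]
contact_force: [0.3, -0.7, -2.4]
width: 27.4
```

>>> jog_arm:
  rows:
    - [[1, 0, 0, -0.7, 0, 0, 0], [1, 0.2, 0.3, -0.65, 0, 0, 0], [1, 0.61, 0.84, 0, 0, 0, 0], [1, 0.61, 0.84, 0, 0, 0, 0], [1, 0.61, 0.84, 0, 0, 0, 0], [1, 0.61, 0.84, 0, 0, 0, 0], [1, 0.61, 0.84, 0, 0, 0, 0], [1, 0.61, 0.84, 0, 0, 0, 0], [1, 0.61, 0.84, 0, 0, 0, 0], [1, 0.61, 0.84, 0, 0, 0, 0]]

```text
t: 19.77
tcp_pos: [524.3, 210.7, 66.0]
tcp_rot: [-3.141, -0.001, -0.371]
contact_force: [0.7, -0.1, -2.1]
width: 27.3
```

>>> jog_arm:
  rows:
    - [[1, 0.61, 0.84, 0, 0, 0, 0], [1, 0.61, 0.84, 0, 0, 0, 0], [1, 0.61, 0.84, 0, 0, 0, 0], [1, 0.31, 0.55, 0, 0, 0, 0], [1, 0.12, 0.2, 0, 0, 0, 0], [1, 0, 0, 0, 0, 0, 0], [1, 0, 0, 0, 0, 0, 0], [1, 0, 0, 0, 0, 0, 0], [1, 0, 0, 0, 0, 0, 0], [1, 0, 0, 0, 0, 0, 0]]

```text
t: 20.6
tcp_pos: [542.2, 135.8, 65.0]
tcp_rot: [-3.141, 0.0, -0.369]
contact_force: [0.2, -0.1, -1.4]
width: 27.4
```

Run:
```python
from h import *
t=snap('top'); s=snap('side'); o=bot.observe(); p=o['tcp_pos']; yw=o['tcp_rot'][2]; print(p,yw,o['width'])
d=np.array([np.cos(yw),np.sin(yw)]); n=np.array([-d[1],d[0]])
for nm,S in(('top',t),('side',s)):
    P=cloud(S); Z=P[...,2]; rel=P[...,:2]-p[:2]; a=rel@d;b=rel@n
    m=(Z>60)&(Z<150)&(abs(b)<45)&(a>37)&(a<110); q=P[m]; print(nm,'head',m.sum(),'z',np.percentile(q[:,2],[2,50,98]).round(1),'along',np.percentile(a[m],[2,98]).round(1),'across',np.percentile(b[m],[2,98]).round(1))
    top=m&(Z>np.percentile(q[:,2],60)-3); w=P[top]; r=cv2.minAreaRect(w[:,:2].astype(np.float32)); print('  top rect',np.round(r[0],1),np.round(r[1],1),round(r[2],1),'expected',p[:2]+65*d)
    A=np.c_[a[top],b[top],np.ones(top.sum())]; print('  plane slopes',np.linalg.lstsq(A,w[:,2],rcond=None)[0].round(3))
save(t,'top5.png',(180,80,320,220),4)
```

```text
[542.26314365 135.59624648  64.95058061] -0.36961793461239867 27.57932630535788
top head 38 z [ 87.5 126.3 131.5] along [41.4 67.5] across [-27.6 -18.5]
  top rect [587.4  91.4] [20.1 11.7] 8.8 expected [602.87339714 112.11439877]
  plane slopes [-5.00000e-02  1.33000e-01  1.34237e+02]
side head 113 z [ 86.9 113.  132.9] along [37.5 88.6] across [-24.8  26.4]
  top rect [601.1 112.9] [52.8 52.2] 69.4 expected [602.87339714 112.11439877]
  plane slopes [  0.204  -0.257 115.797]
```

The window is about (602,112.5) at z 85 against the plate at (604.5,114.7), which is within tolerance. I'll make a small correction and hold.

>>> jog_arm:
  rows:
    - [[1, 0.08, -0.14, 0, 0, 0, 0], [1, 0, 0, 0, 0, 0, 0], [1, 0, 0, 0, 0, 0, 0], [1, 0, 0, 0, 0, 0, 0], [1, 0, 0, 0, 0, 0, 0], [1, 0, 0, 0, 0, 0, 0], [1, 0, 0, 0, 0, 0, 0], [1, 0, 0, 0, 0, 0, 0], [1, 0, 0, 0, 0, 0, 0], [1, 0, 0, 0, 0, 0, 0]]

```text
t: 21.53
tcp_pos: [545.0, 136.9, 65.1]
tcp_rot: [-3.142, -0.0, -0.371]
contact_force: [0.0, -0.3, -2.4]
width: 27.5
```

>>> jog_arm:
  rows:
    - [[1, 0, 0, 0, 0, 0, 0], [1, 0, 0, 0, 0, 0, 0], [1, 0, 0, 0, 0, 0, 0], [1, 0, 0, 0, 0, 0, 0], [1, 0, 0, 0, 0, 0, 0], [1, 0, 0, 0, 0, 0, 0], [1, 0, 0, 0, 0, 0, 0], [1, 0, 0, 0, 0, 0, 0], [1, 0, 0, 0, 0, 0, 0], [1, 0, 0, 0, 0, 0, 0]]

```text
t: 22.37
tcp_pos: [544.9, 136.9, 65.0]
tcp_rot: [3.142, 0.0, -0.371]
contact_force: [0.3, 0.8, -1.9]
width: 27.3
```

>>> jog_arm:
  rows:
    - [[1, 0, 0, 0, 0, 0, 0], [1, 0, 0, 0, 0, 0, 0], [1, 0, 0, 0, 0, 0, 0], [1, 0, 0, 0, 0, 0, 0], [1, 0, 0, 0, 0, 0, 0], [1, 0, 0, 0, 0, 0, 0], [1, 0, 0, 0, 0, 0, 0], [1, 0, 0, 0, 0, 0, 0], [1, 0, 0, 0, 0, 0, 0], [1, 0, 0, 0, 0, 0, 0]]

```text
t: 23.2
tcp_pos: [544.9, 136.9, 65.0]
tcp_rot: [-3.142, -0.0, -0.371]
contact_force: [0.7, 0.6, -1.2]
width: 27.1
```

>>> jog_arm:
  rows:
    - [[1, 0, 0, 0, 0, 0, 0], [1, 0, 0, 0, 0, 0, 0], [1, 0, 0, 0, 0, 0, 0], [1, 0, 0, 0, 0, 0, 0], [1, 0, 0, 0, 0, 0, 0], [1, 0, 0, -1, 0, 0, 0], [1, 0, 0, -1, 0, 0, 0], [1, 0, 0, -1, 0, 0, 0], [1, 0, 0, -0.5, 0, 0, 0], [1, 0, 0, 0, 0, 0, 0]]

```text
t: 24.03
tcp_pos: [547.1, 137.3, 137.6]
tcp_rot: [-3.139, -0.005, -0.371]
contact_force: [1.0, -0.1, -1.6]
width: 27.3
```

Run:
```python
from h import *
t=dict(np.load('/tmp/top.npz')); t=snap('top'); lid(t)
P=cloud(t); Z=P[...,2]; im=t['pixels'].astype(int)
# cabinet rim & door
m=(Z>56)&(Z<70)&(P[...,0]>340)&(P[...,0]<660)&(P[...,1]<-100)&(P[...,1]>-355)
r=cv2.minAreaRect(P[m][:,:2].astype(np.float32)); print('rim',m.sum(),np.round(r[0],1),np.round(r[1],1),round(r[2],1))
# bay floor, lower bay: dark outline on card
fl=(Z>0)&(Z<15)&(P[...,0]>380)&(P[...,0]<495)&(P[...,1]<-130)&(P[...,1]>-335)
g=im.mean(-1); q=P[fl]; gg=g[fl]; print('floor',fl.sum(),np.percentile(q,[1,50,99],axis=0).round(0).tolist(),np.percentile(gg,[5,25,50,75,95]))
save(t,'top6.png',(310,105,470,235),5)
s=load('side'); m=(Z>120)&(Z<262)&(P[...,1]<-300)&(P[...,0]>360)&(P[...,0]<650)
for lo in range(120,290,30):
    k=m&(Z>=lo)&(Z<lo+30); print(lo,k.sum(),np.percentile(P[k],[2,50,98],axis=0).round(0).tolist() if k.any() else '')
```

```text
lid 753 [[458.  55.  13.]
 [490. 121.  18.]
 [526. 190.  24.]] [473. 124.]
rim 703 [ 498.9 -228.6] [255.2 213.7] 1.8
floor 2309 [[381.0, -331.0, 1.0], [438.0, -237.0, 5.0], [494.0, -144.0, 11.0]] [ 69.         122.33333333 130.66666667 218.         223.66666667]
120 548 [[365.0, -634.0, 121.0], [474.0, -336.0, 133.0], [623.0, -331.0, 149.0]]
150 434 [[379.0, -340.0, 151.0], [498.0, -336.0, 164.0], [622.0, -330.0, 179.0]]
180 510 [[379.0, -339.0, 181.0], [498.0, -334.0, 196.0], [623.0, -330.0, 209.0]]
210 620 [[379.0, -340.0, 210.0], [495.0, -335.0, 225.0], [622.0, -331.0, 240.0]]
240 607 [[380.0, -383.0, 241.0], [500.0, -337.0, 252.0], [622.0, -332.0, 261.0]]
270 0
```

View pics/top6.png

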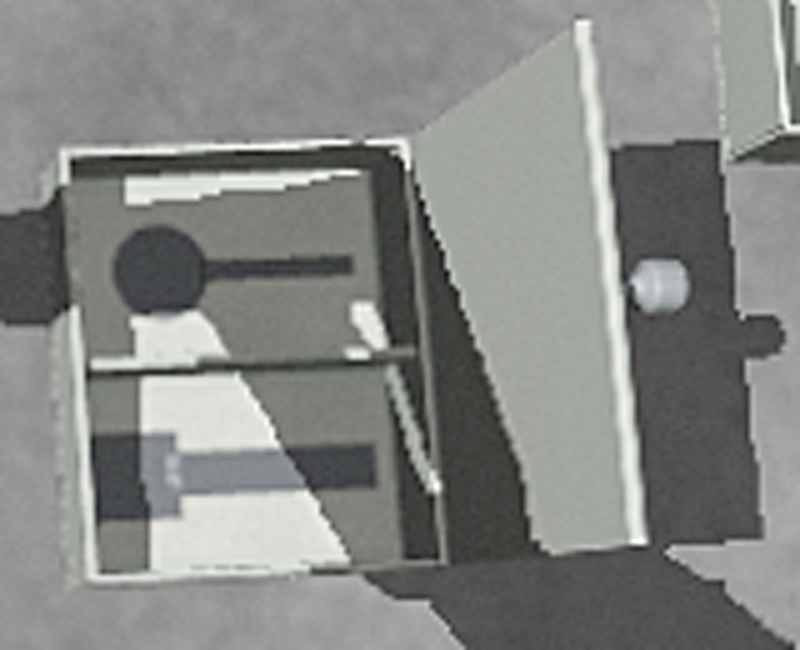

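The rim fit puts the cabinet centre at (498.9,-228.6), turned 1.8°. The square-headed outline is in the lower bay in the picture, with its head on the left (+y). So the grip target is (437,-234) with the scanner's yaw at 1.60.

>>> jog_arm:
  rows:
    - [[1, 0, 0, 0, 0, 0, -0.9], [1, 0, 0, 0, 0, 0, -0.9], [1, 0, 0, 0, 0, 0, -0.9], [1, 0, 0, 0, 0, 0, -0.9], [1, 0, 0, 0, 0, 0, -0.9], [1, 0, 0, 0, 0, 0, -0.9], [1, 0, 0, 0, 0, 0, -0.9], [1, 0, 0, 0, 0, 0, -0.9], [1, 0, 0, 0, 0, 0, -0.9], [1, 0, 0, 0, 0, 0, -0.9]]

```text
t: 24.92
tcp_pos: [543.6, 136.7, 133.1]
tcp_rot: [-3.14, 0.003, 0.576]
contact_force: [0.9, 0.1, -1.5]
width: 27.4
```

>>> jog_arm:
  rows:
    - [[1, 0, 0, 0, 0, 0, -0.9], [1, 0, 0, 0, 0, 0, -0.9], [1, 0, 0, 0, 0, 0, -0.9], [1, 0, 0, 0, 0, 0, -0.9], [1, 0, 0, 0, 0, 0, -0.9], [1, 0, 0, 0, 0, 0, -0.9], [1, 0, 0, 0, 0, 0, -0.9], [1, 0, 0, 0, 0, 0, -0.9], [1, 0, 0, 0, 0, 0, -0.9], [1, 0, 0, 0, 0, 0, -0.9]]

```text
t: 25.75
tcp_pos: [543.6, 136.7, 133.1]
tcp_rot: [-3.138, 0.001, 1.519]
contact_force: [0.4, -0.2, -1.4]
width: 27.3
```

>>> jog_arm:
  rows:
    - [[1, 0, 0, 0, 0, 0, -0.84], [1, -0.9, -0.3, 0, 0, 0, 0], [1, -0.9, -0.3, 0, 0, 0, 0], [1, -0.9, -0.3, 0, 0, 0, 0], [1, -0.9, -0.3, 0, 0, 0, 0], [1, -0.9, -0.3, 0, 0, 0, 0], [1, -0.9, -0.3, 0, 0, 0, 0], [1, -0.9, -0.3, 0, 0, 0, 0], [1, -0.9, -0.3, 0, 0, 0, 0], [1, -0.9, -0.3, 0, 0, 0, 0]]

```text
t: 26.58
tcp_pos: [494.4, -27.4, 133.4]
tcp_rot: [-3.139, -0.0, 1.602]
contact_force: [0.6, 0.3, -1.7]
width: 27.4
```

>>> jog_arm:
  rows:
    - [[1, -1, -0.3, 0, 0, 0, 0], [1, -1, -0.3, 0, 0, 0, 0], [1, -1, -0.3, 0, 0, 0, 0], [1, -1, -0.3, 0, 0, 0, 0], [1, -1, -0.3, 0, 0, 0, 0], [1, -1, -0.3, 0, 0, 0, 0], [1, -1, -0.3, 0, 0, 0, 0], [1, -1, -0.3, 0, 0, 0, 0], [1, -1, -0.3, 0, 0, 0, 0], [1, -0.7, -0.25, 0, 0, 0, 0]]

```text
t: 27.42
tcp_pos: [441.8, -223.6, 133.5]
tcp_rot: [-3.139, -0.001, 1.602]
contact_force: [-0.3, 1.2, -1.2]
width: 27.8
```

>>> jog_arm:
  rows:
    - [[1, -0.5, -0.2, 0, 0, 0, 0], [1, 0, 0, 0, 0, 0, 0], [1, 0, 0, 0, 0, 0, 0], [1, 0, 0, 0.5, 0, 0, 0], [1, 0, 0, 0.5, 0, 0, 0], [1, 0, 0, 0.5, 0, 0, 0], [1, 0, 0, 0.5, 0, 0, 0], [1, 0, 0, 0, 0, 0, 0], [1, 0, 0, 0, 0, 0, 0], [1, 0, 0, 0, 0, 0, 0]]

```text
t: 28.25
tcp_pos: [439.6, -232.0, 94.8]
tcp_rot: [-3.141, -0.0, 1.603]
contact_force: [0.6, 1.1, -1.8]
width: 27.1
```

Run:
```python
from h import *
t=snap('top'); s=snap('side'); o=bot.observe(); p=o['tcp_pos']; print(p,o['tcp_rot'])
save(t,'top7.png',(310,105,470,235),4)
for nm,S in(('top',t),('side',s)):
    P=cloud(S); Z=P[...,2]
    m=(Z>95)&(Z<175)&(abs(P[...,0]-437)<45)&(P[...,1]>-205)&(P[...,1]<-120); q=P[m]
    print(nm,m.sum(),np.percentile(q,[2,50,98],axis=0).round(0).tolist())
```

```text
[ 440.03258544 -232.53052164   95.36996967] [3.14075194e+00 5.02304535e-04 1.60272575e+00]
top 567 [[411.0, -202.0, 119.0], [437.0, -164.0, 159.0], [464.0, -138.0, 163.0]]
side 377 [[409.0, -199.0, 118.0], [428.0, -147.0, 149.0], [461.0, -139.0, 165.0]]
```

View pics/top7.png

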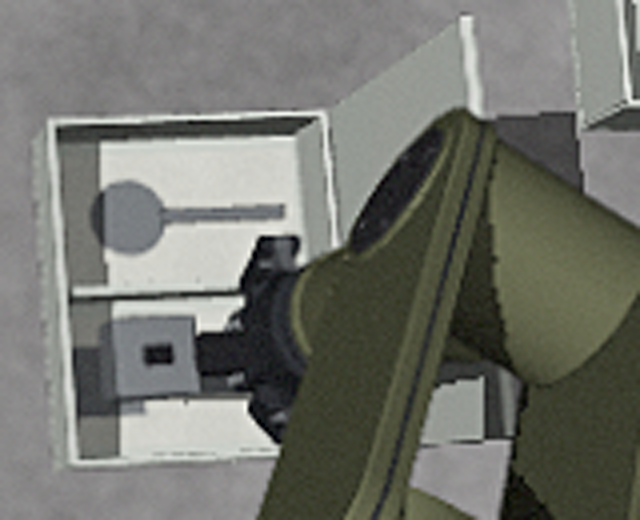

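Run:
```python
from h import *
for n in('top','side'):
    P=cloud(load(n)); Z=P[...,2]
    for ya in range(-400,-240,20):
        m=(P[...,1]>=ya)&(P[...,1]<ya+20)&(Z>268)&(P[...,0]>330)&(P[...,0]<680); q=P[m]
        if len(q): print(n,ya,len(q),'zmin',np.percentile(q[:,2],1).round(0),'x',np.percentile(q[:,0],[2,98]).round(0))
```

```text
top -360 44 zmin 269.0 x [378. 575.]
top -340 101 zmin 268.0 x [379. 627.]
top -300 101 zmin 511.0 x [417. 451.]
top -280 378 zmin 518.0 x [389. 455.]
top -260 1016 zmin 478.0 x [362. 463.]
side -360 31 zmin 269.0 x [411. 606.]
side -340 69 zmin 268.0 x [427. 626.]
side -280 5 zmin 307.0 x [400. 415.]
side -260 74 zmin 275.0 x [393. 412.]
```

>>> jog_arm:
  rows:
    - [[1, 0, 0, 0.6, 0, 0, 0], [1, 0, 0, 0.6, 0, 0, 0], [1, 0, 0, 0.6, 0, 0, 0], [1, 0, 0, 0.6, 0, 0, 0], [1, 0, 0, 0.6, 0, 0, 0], [1, 0, 0, 0.6, 0, 0, 0], [1, 0, 0, 0.6, 0, 0, 0], [1, 0, 0, 0.3, 0, 0, 0], [1, 0, 0, 0.3, 0, 0, 0], [1, 0, 0, 0.3, 0, 0, 0]]

```text
t: 29.18
tcp_pos: [440.1, -232.9, -6.9]
tcp_rot: [3.14, 0.001, 1.602]
contact_force: [-0.7, -0.4, -1.3]
width: 27.7
```

>>> jog_arm:
  rows:
    - [[1, 0, 0, 0.1, 0, 0, 0], [1, 0, 0, 0.1, 0, 0, 0], [1, 0, 0, 0, 0, 0, 0], [1, 0, 0, 0, 0, 0, 0], [1, 0, 0, 0, 0, 0, 0], [1, 0, 0, 0, 0, 0, 0], [1, 0, 0, 0, 0, 0, 0], [1, 0, 0, 0, 0, 0, 0], [1, 0, 0, 0, 0, 0, 0], [1, 0, 0, 0, 0, 0, 0]]

```text
t: 30.02
tcp_pos: [439.5, -232.6, -10.9]
tcp_rot: [3.141, 0.0, 1.602]
contact_force: [0.3, 0.3, -1.9]
width: 27.0
```

Not touching yet; I'll lower it the last couple of millimetres.

>>> jog_arm:
  rows:
    - [[1, 0, 0, 0.08, 0, 0, 0], [1, 0, 0, 0.05, 0, 0, 0], [1, 0, 0, 0, 0, 0, 0], [1, 0, 0, 0, 0, 0, 0], [1, 0, 0, 0, 0, 0, 0], [1, 0, 0, 0, 0, 0, 0], [1, 0, 0, 0, 0, 0, 0], [1, 0, 0, 0, 0, 0, 0], [1, 0, 0, 0, 0, 0, 0], [1, 0, 0, 0, 0, 0, 0]]

```text
t: 30.85
tcp_pos: [439.8, -232.7, -12.0]
tcp_rot: [3.141, 0.001, 1.602]
contact_force: [-1.7, 1.4, 14.1]
width: 27.4
```

Contact with the card at 14 N. Now release and rise straight up.

>>> jog_arm:
  rows:
    - [[0.3, 0, 0, 0, 0, 0, 0], [0.1, 0, 0, 0, 0, 0, 0], [-0.1, 0, 0, 0, 0, 0, 0], [-0.1, 0, 0, 0, 0, 0, 0], [-0.1, 0, 0, 0, 0, 0, 0], [-0.1, 0, 0, 0, 0, 0, 0], [-0.1, 0, 0, -0.3, 0, 0, 0], [-0.1, 0, 0, -0.6, 0, 0, 0], [-0.1, 0, 0, -1, 0, 0, 0], [-0.1, 0, 0, -1, 0, 0, 0]]

```text
t: 31.68
tcp_pos: [438.8, -232.1, 44.7]
tcp_rot: [-3.14, -0.001, 1.602]
contact_force: [0.6, -0.2, 0.1]
width: 47.2
```

>>> jog_arm:
  rows:
    - [[-0.1, 0, 0, -1, 0, 0, 0], [-0.1, 0, 0, -1, 0, 0, 0], [1, 0, 0, -1, 0, 0, 0], [1, 0, 0, -1, 0, 0, 0], [1, 0, 0, -1, 0, 0, 0], [1, 0, 0, -1, 0, 0, 0], [1, 0, 0, -1, 0, 0, 0], [1, 0, 0, -1, 0, 0, 0], [1, 0, 0, -1, 0, 0, 0], [1, 0, 0, -1, 0, 0, 0]]

```text
t: 32.52
tcp_pos: [439.0, -232.3, 245.7]
tcp_rot: [-3.142, -0.0, 1.602]
contact_force: [0.8, -1.3, -0.4]
width: 0.1
```

>>> jog_arm:
  rows:
    - [[1, 0, 0, -1, 0, 0, 0], [1, 0, 0, -0.5, 0, 0, 0], [1, 0, 0, 0, 0, 0, 0], [1, 0, 0, 0, 0, 0, 0], [1, 0, 0, 0, 0, 0, 0], [1, 0, 0, 0, 0, 0, 0], [1, 0, 0, 0, 0, 0, 0], [1, 0, 0, 0, 0, 0, 0], [1, 0, 0, 0, 0, 0, 0], [1, 0, 0, 0, 0, 0, 0]]

```text
t: 33.35
tcp_pos: [439.4, -232.5, 274.0]
tcp_rot: [-3.141, -0.0, 1.602]
contact_force: [-0.1, 0.6, 0.2]
width: 0.2
```

Run:
```python
from h import *
tips(); t=snap('top'); P=cloud(t); Z=P[...,2]
m=(Z>28)&(Z<66)&(P[...,0]>395)&(P[...,0]<480)&(P[...,1]>-322)&(P[...,1]<-134); q=P[m]
print('scanner in bay',len(q),np.percentile(q,[2,50,98],axis=0).round(0).tolist())
```

```text
tcp [ 439.5 -232.5  274.1] w -0.2 tip z [309. 310. 310. 311. 311. 312. 312. 313.] xy [ 425. -246.  309.] [ 452. -218.  328.]
scanner in bay 790 [[412.0, -310.0, 36.0], [440.0, -198.0, 52.0], [462.0, -139.0, 57.0]]
```

The scanner lies flat in its bay, with its top at 52 mm and its extent in y from -139 to about -315. The shut tips are about 34 mm above the reported TCP. I'll go over the door and down behind it, then push the door through its arc.

>>> jog_arm:
  rows:
    - [[1, -0.95, 0, 0, 0, 0, 0], [1, -0.95, 0, 0, 0, 0, 0], [1, -0.95, 0, 0, 0, 0, 0], [1, -0.95, 0, 0, 0, 0, 0], [1, -0.95, 0, 0, 0, 0, 0], [1, -0.95, 0, 0, 0, 0, 0], [1, -0.95, 0, 0, 0, 0, 0], [1, -0.95, 0, 0, 0, 0, 0], [1, -0.8, 0, 0, 0, 0, 0], [1, 0, 0, 0, 0, 0, 0]]

```text
t: 34.28
tcp_pos: [444.9, -404.0, 273.9]
tcp_rot: [-3.142, 0.002, 1.6]
contact_force: [0.6, -0.4, -0.8]
width: -0.2
```

>>> jog_arm:
  rows:
    - [[1, 0, 0, 0.8, 0, 0, 0], [1, 0, 0, 0.8, 0, 0, 0], [1, 0, 0, 0.8, 0, 0, 0], [1, 0, 0, 0.75, 0, 0, 0], [1, 0.7, 0, 0, 0, 0, 0], [1, 0.7, 0, 0, 0, 0, 0], [1, 0.4, 0, 0, 0, 0, 0], [1, 0.3, 0, 0, 0, 0, 0], [1, 0.2, 0, 0, 0, 0, 0], [1, 0, 0, 0, 0, 0, 0]]

```text
t: 35.12
tcp_pos: [443.8, -353.7, 212.7]
tcp_rot: [3.14, 0.001, 1.603]
contact_force: [-0.9, -0.5, -0.7]
width: 0.1
```

>>> jog_arm:
  rows:
    - [[1, 0.79, 0, 0.03, 0, 0, 0], [1, 0.79, 0, 0.03, 0, 0, 0], [1, 0.77, 0, 0.17, 0, 0, 0], [1, 0.77, 0, 0.17, 0, 0, 0], [1, 0.73, 0, 0.3, 0, 0, 0], [1, 0.73, 0, 0.3, 0, 0, 0], [1, 0.67, 0, 0.43, 0, 0, 0], [1, 0.67, 0, 0.43, 0, 0, 0], [1, 0.59, 0, 0.54, 0, 0, 0], [1, 0.59, 0, 0.54, 0, 0, 0]]

```text
t: 35.95
tcp_pos: [438.3, -210.6, 151.9]
tcp_rot: [-3.141, -0.0, 1.603]
contact_force: [0.8, -0.7, -1.4]
width: 0.2
```

Run:
```python
from h import *
s=snap('side'); P=cloud(s);Z=P[...,2]
m=(P[...,0]>520)&(P[...,0]<625)&(P[...,1]>-345)&(P[...,1]<-100)&(Z>80)&(Z<290)
q=P[m]; print(len(q)); c=np.polyfit(q[:,1],q[:,2],1); print('door angle',np.degrees(np.arctan(c[0])), np.percentile(q,[2,98],axis=0).round(0).tolist())
```

```text
360
door angle 39.63029562256978 [[524.0, -313.0, 84.0], [621.0, -171.0, 205.0]]
```

The door stands at 39.6°, just as planned. Continuing.

>>> jog_arm:
  rows:
    - [[1, 0.48, 0, 0.63, 0, 0, 0], [1, 0.48, 0, 0.63, 0, 0, 0], [1, 0.37, 0, 0.7, 0, 0, 0], [1, 0.37, 0, 0.7, 0, 0, 0], [1, 0.24, 0, 0.75, 0, 0, 0], [1, 0.24, 0, 0.75, 0, 0, 0], [1, 0.1, 0, 0.5, 0, 0, 0], [1, 0.1, 0, 0.4, 0, 0, 0], [1, 0, 0, 0.2, 0, 0, 0], [1, 0, 0, 0, 0, 0, 0]]

```text
t: 36.83
tcp_pos: [436.5, -164.3, 46.6]
tcp_rot: [-3.14, -0.001, 1.603]
contact_force: [0.4, 0.5, 0.5]
width: -0.1
```

```bash
cat >> h.py <<'E'
def door(n):
    P=cloud(snap(n));Z=P[...,2]
    m=(P[...,0]>530)&(P[...,0]<615)&(P[...,1]>-320)&(P[...,1]<-135)&(Z>45)&(Z<160)
    q=P[m]; c=np.polyfit(q[:,1],q[:,2],1); print(n,len(q),'door angle rad',np.arctan(c[0]),'z hinge',np.polyval(c,-333),'z edge',np.polyval(c,-124))
E
python3 - <<'E'
from h import *
door('side');door('top')
E
```

```text
side 322 door angle rad 0.01862114643286904 z hinge 76.82303069578236 z edge 80.71530018836442
top 1246 door angle rad 0.022379752752070183 z hinge 72.66365532866772 z edge 77.34180470216583
```

>>> jog_arm:
  rows:
    - [[1, 0, 0, 0.12, 0, 0, 0], [1, 0, 0, 0.1, 0, 0, 0], [1, 0, 0, 0, 0, 0, 0], [1, 0, 0, 0, 0, 0, 0], [1, 0, 0, 0, 0, 0, 0], [1, 0, 0, 0, 0, 0, 0], [1, 0, 0, 0, 0, 0, 0], [1, 0, 0, 0, 0, 0, 0], [1, 0, 0, 0, 0, 0, 0], [1, 0, 0, 0, 0, 0, 0]]

```text
t: 37.77
tcp_pos: [437.4, -165.1, 43.0]
tcp_rot: [3.142, 0.0, 1.602]
contact_force: [0.1, -0.8, 0.6]
width: -0.1
```

>>> jog_arm:
  rows:
    - [[1, 0, 0, 0.1, 0, 0, 0], [1, 0, 0, 0.05, 0, 0, 0], [1, 0, 0, 0, 0, 0, 0], [1, 0, 0, 0, 0, 0, 0], [1, 0, 0, 0, 0, 0, 0], [1, 0, 0, 0, 0, 0, 0], [1, 0, 0, 0, 0, 0, 0], [1, 0, 0, 0, 0, 0, 0], [1, 0, 0, 0, 0, 0, 0], [1, 0, 0, 0, 0, 0, 0]]

```text
t: 38.6
tcp_pos: [437.7, -165.1, 41.1]
tcp_rot: [3.141, 0.0, 1.602]
contact_force: [-2.2, 0.6, 12.7]
width: 0.2
```

>>> jog_arm:
  rows:
    - [[1, 0, 0, 0.1, 0, 0, 0], [1, 0, 0, 0, 0, 0, 0], [1, 0, 0, 0, 0, 0, 0], [1, 0, 0, 0, 0, 0, 0], [1, 0, 0, 0, 0, 0, 0], [1, 0, 0, 0, 0, 0, 0], [1, 0, 0, 0, 0, 0, 0], [1, 0, 0, 0, 0, 0, 0], [1, 0, 0, 0, 0, 0, 0], [1, 0, 0, 0, 0, 0, 0]]

```text
t: 39.43
tcp_pos: [437.8, -165.1, 40.8]
tcp_rot: [3.14, 0.001, 1.602]
contact_force: [-6.3, 2.4, 28.6]
width: -0.0
```

Run:
```python
from h import *
door('side');door('top')
```

```text
side 328 door angle rad -0.007990546346021286 z hinge 76.61949875475527 z edge 74.94943902449842
top 1272 door angle rad -0.005209142346327165 z hinge 72.77525943051116 z edge 71.68653883257365
```

The door is hard against the rim: 28 N, and an angle of about 0. I'll rise clear and do a final look.

>>> jog_arm:
  rows:
    - [[1, 0, 0, -0.5, 0, 0, 0], [1, 0, 0, -1, 0, 0, 0], [1, 0, 0, -1, 0, 0, 0], [1, 0, 0, -1, 0, 0, 0], [1, 0, 0, -1, 0, 0, 0], [1, 0, 0, -1, 0, 0, 0], [1, 0, 0, -1, 0, 0, 0], [1, 0, 0, -1, 0, 0, 0], [1, 0, 0, 0, 0, 0, 0], [1, 0, 0, 0, 0, 0, 0]]

```text
t: 40.37
tcp_pos: [438.1, -165.3, 188.8]
tcp_rot: [3.139, 0.001, 1.602]
contact_force: [-0.0, -0.9, -1.4]
width: 0.2
```

Run:
```python
from h import *
door('side');door('top'); t=load('top'); save(t,'top8.png'); lid(t); lid(load('side'))
P=cloud(t);Z=P[...,2]; m=(Z>4)&(Z<25)&(P[...,0]>580)&(P[...,0]<680)&(P[...,1]>275)&(P[...,1]<375)
for a,b in((270,322),(322,375)):
    k=m&(P[...,1]>a)&(P[...,1]<b); print('pin',k.sum(),np.round(cv2.minAreaRect(P[k][:,:2].astype(np.float32))[0],1))
print(bot.observe()['contact_force'])
```

```text
side 402 door angle rad -0.006590193591980059 z hinge 76.66065106008688 z edge 75.28328065927398
top 1444 door angle rad -0.003461327197320022 z hinge 72.74068479505455 z edge 72.01726452176453
lid 2320 [[353.  19.  13.]
 [448. 116.  18.]
 [521. 189.  25.]] [406. 107.]
lid 1521 [[343.  18.  12.]
 [440. 120.  20.]
 [519. 194.  26.]] [417.  91.]
pin 148 [633.3 301.3]
pin 144 [632.3 349.8]
[ 0.20378784  0.33649185 -0.10794149]
```

View pics/top8.png

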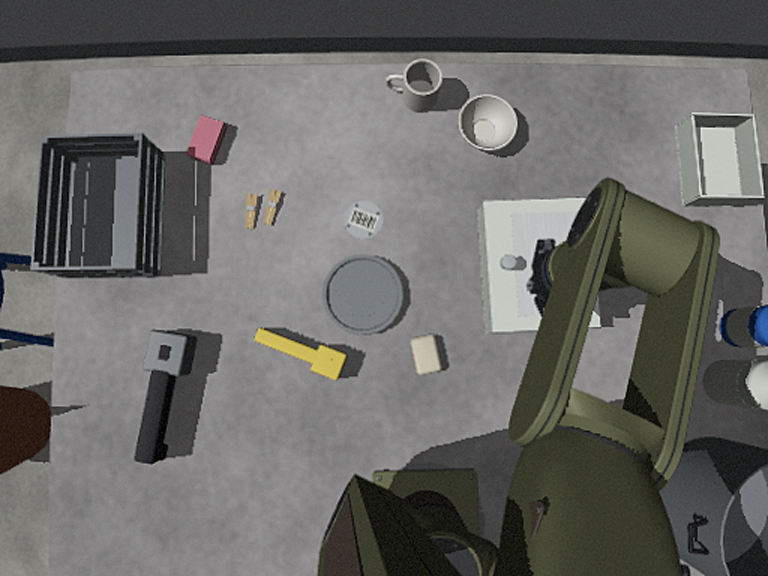

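The picture shows the plate uncovered at (364,218) and the lid flat at (365,294). The pins are unmoved at (251,210) and (273,207), and the cabinet is shut. Handing in.

```bash
python3 -c "
from station import bot
print(bot.sign_off())"
```

```text
the job is handed in; nothing more can be done
None
```

I finished every part of the job and handed it in at about 40 s of the 72 s; the hand-in reports no verdict.

- **Pail lid:** it was pushed along the slab to about (448, 117), roughly 156 mm from the plate. My first push passed over it without touching, because the cameras showed the fingertips about 34–38 mm higher than the reported TCP. I corrected for that from then on.
- **Scan:** I picked up the smaller black scanner (measured 176 mm long). I held it with its window about 83 mm above the barcode and about 3 mm off-centre, for over 2.5 s.
- **Placing:** the scanner was lowered onto its own outline, head on head, until the wrist force read 14 N, then released. Before I shut the door, the camera showed its top at about 52 mm, which means it lies flat on the bay floor.
- **Door:** it is pressed shut. Both cameras put its angle at 0 within 0.01 rad after I let go.
- **Clothespins:** they measure within about 6 mm of where they started, which I put down to measurement noise. They look unmoved in the last picture.
- **Arm:** it is clear of everything.

**Disagreement between checks:** besides the fingertip offset above, the side camera reads about 2–4 mm higher in z than the top camera. Neither affected the result.

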